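# Take the empty potter's tool box off its keyhole studs

## Task

Two plywood tool boxes hang by keyhole slots on the studs of the upright board. Take down the empty one: slide it up until the stud heads are at the wide ends of its slots, draw it straight off the studs, and stand it upright in the middle of the rubber mat, setting it down gently. Leave the box with the tools hanging undisturbed.

Things in the scene. Friction and masses are not known exactly. Their poses are not given: they have to be found in the camera images.
- empty_box: EMPTY one of two alike plywood boxes on the board; 100 (x) x 130 (y) mm, tray walls 42 high. Origin: centre of underside, hung 70 mm above the table; z up, x out from the board's front. Grip: upright bar 16 mm thick in y at y=0, x -16 to 44, top z=125; pinch across y at x=15, z=110. Raise 31 mm (24 to 38 will do): heads face the wide holes; then along +x, clear after 15 mm. 0.25-0.5 kg.
- full_box: The other box, same shape, frame and hanging, but with six wooden tools standing in it, up to 130 mm above its underside; leave it. Which box hangs at which end varies. Back plate of both: x -50 to -44 mm, 112 high, keyholes at y=+-35: slot 9 mm wide, closed at its top at z=98, opening below into a 36 x 36 mm hole centred at z=64.
- board: Fixed upright wooden board, 360 (y) x 20 (x) mm, 200 high, foot back to x=-90 mm. Origin: its middle at table height; z up, +x out of its front, away from the robot. Steel studs stick out of the front, 165 mm up, at y=-125, -55, 55, 125: shank 6 mm thick, 10 long, then a head 14 mm across, 4 thick. One box hangs on each pair, middles at y=-90 and 90.
- mat: Fixed flat square ribbed rubber mat lying on the table, empty, 220 x 220 mm, 4 mm thick. Origin: centre of its underside; x and y along its sides.
Mind the look-alikes: they are no part of the job. Leave any orange or turquoise look-alike of the empty_box alone.

How it is judged:
By the outcome, as a careful person would: the job done as asked, in the order asked, and still so for the second after the job is handed in, with the robot touching nothing.
It also fails if it takes over 48 s, if anything falls off the work surface, if the arm or the gripper's body presses on something with over 40 N, if the wrist force passes 120 N, or if a joint passes its speed limit or range.

## Robot

A 6-joint arm with a two-finger parallel gripper is mounted at the origin on the work surface. World frame = base frame: x ahead of the robot, y to its left, z up, the work surface at z = 0. Lengths are in mm, angles in rad, forces in N, time in s.
With the tool pointing down it reaches from about 400 to 825 mm from the base axis. Payload 7 kg.
Tool frame: the origin (TCP) lies at the very end of the fingers, on their centre line; the grasp point (between the pads) lies r.pinch_z behind it (r.pinch_z is the distance from the TCP to the grasp point, in mm); x points along the fingers, z is the direction in which the jaws open and shut, and the axes are right-handed (so a half turn about x gives the same grasp; the last joint's range is limited). The gripper opens to 85 mm and grips with 20 to 120 N. Pads are 22 mm wide; open, the fingers measure 114 mm over their backs; the gripper's body (76 mm by 85 mm) begins 54 mm behind the grasp point. The pads swing forward as they close: fully open they stand 13 mm farther back than shut.
Start: joints at [-0.954, 0.359, 0.012, 0, -1.224, -0.288], TCP at [217.936, -638.827, 231.302] pointing down, gripper open.
Joint ranges: [-3.07, 3.07], [-1.43, 2.12], [-1.02, 1.25], [-3.03, 1.67], [-3.05, -0], [-3.03, 3.03]. Speed limits (rad/s): [2.39, 2.39, 3.01, 3.14, 3.14, 3.14].

## Interface

Orientations are given as [roll, pitch, yaw] about the fixed x, y, z axes, in that order (R = Rz(yaw) Ry(pitch) Rx(roll)).
In Python, from station import r gives the robot as it stands.
- The arm moves only by the tool servo_tool, never from a script. Its argument "commands" is a list of rows, each an object of numbers: "tx", "ty", "tz": the shift along the tool's x, y, z in mm; "yaw": the turn about the tool's x in rad; "jaw": the finger opening in mm, from 0 to 85.4. A call has exactly 10 rows; each row is the pose to reach, as a shift and turn from the pose measured when the call began, along the tool's axes at that moment; what a row does not reach only later rows make up. A row lasts 1/10 s, in which the tool goes at most 50 mm and 8.59 degrees, less where a joint would pass 70% of its speed; a pose out of reach is approached as far as the arm can. A call with a gripper value outside its range is refused whole. The fingers move at their own pace and stop on an object; the grip force is fixed at half the most. Time passes only in rows, so rows that repeat a pose let the fingers close, or fill a call up. It gives the time, the measured TCP pose, the force and the opening at its end, in the units of the state.
- r.observe(): the state, without advancing time (a new reading comes with each control period).
- r.camera(name): name is "side" or "top"; returns a dict with "image" (400x640x3 uint8, red, green, blue), "intrinsics" (3x3 intrinsics, pixels), "camera_from_world" (4x4, takes a point from world to camera coordinates). Camera axes: x right, y down, z forward; pixel columns grow to the right and rows downward; lengths in mm; the calibration is good to about 2 mm. A picture is of the moment at which its call begins. There is no depth.
- r.job_done(): hands the job in, once; it reports no verdict.
The state is a dict: "time": time; "joints": joint angles; "qd": joint speeds; "joint_torque": joint torques, N m; "ee_pos": TCP position; "orientation": TCP orientation; "ft_force": force on the tool from outside, world axes, zero at the start; "moment": the same for the moment, N m; "finger_gap": finger opening in mm.
Only numpy, scipy, OpenCV 4.12 (cv2) and the standard library are available. Lean on these libraries where they do the work, as an engineer would, in place of code of your own. Each camera call takes 0.05 s, during which the arm holds its last target.

## Working session

There is one attempt and no reset: what is moved stays moved. The work goes in short steps, Python scripts to look and compute and a tool call to move; the robot and the scene stay as the last step left them, time stands still between calls to the robot, and variables do not carry over. Pictures are saved under pics/ and viewed, and the job is handed in when it is done.

Besides the shell and the picture viewer there is one more tool, called in YAML: its name, and indented under it one key for each argument. servo_tool: Moves the arm, as the interface text tells. Its arguments: {"type":"object","properties":{"commands":{"type":"array"}},"required":["commands"]}

```bash
mkdir -p pics; ls
python3 - <<'E'
from station import r
import cv2,json
s=r.observe();print({k:s[k] for k in("time","ee_pos","orientation","finger_gap","ft_force")},r.pinch_z)
for n in("side","top"):
    c=r.camera(n);cv2.imwrite(f"pics/{n}0.png",c["image"][:,:,::-1]);print(n,c["intrinsics"],c["camera_from_world"])
E
```

```text
pics
{'time': 0.0, 'ee_pos': array([ 217.77465858, -638.39749145,  230.37511892]), 'orientation': array([0.07998496, 1.56914991, 1.97942056]), 'finger_gap': 85.39884990709491, 'ft_force': array([-0.87205351,  0.13176814, -0.46023854])} 18.700000000000003
side [[399.53737569   0.         321.78389673]
 [  0.         399.53737569 201.89427505]
 [  0.           0.           1.        ]] [[-9.72684767e-01 -2.30605723e-01  2.65583236e-02  4.13059874e+02]
 [-1.33902507e-01  4.63944152e-01 -8.75685984e-01  1.11061680e+02]
 [ 1.89616621e-01 -8.55322643e-01 -4.82150094e-01  1.20934019e+03]
 [ 0.00000000e+00  0.00000000e+00  0.00000000e+00  1.00000000e+00]]
top [[399.53281988   0.         317.97115935]
 [  0.         399.53281988 199.91980948]
 [  0.           0.           1.        ]] [[ 1.08040092e-02 -9.99940735e-01  1.34125359e-03  9.53006337e+00]
 [-9.97560391e-01 -1.08707849e-02 -6.89571778e-02  4.03361963e+02]
 [ 6.89676716e-02 -5.92967470e-04 -9.97618719e-01  1.05915863e+03]
 [ 0.00000000e+00  0.00000000e+00  0.00000000e+00  1.00000000e+00]]
```

View pics/side0.png

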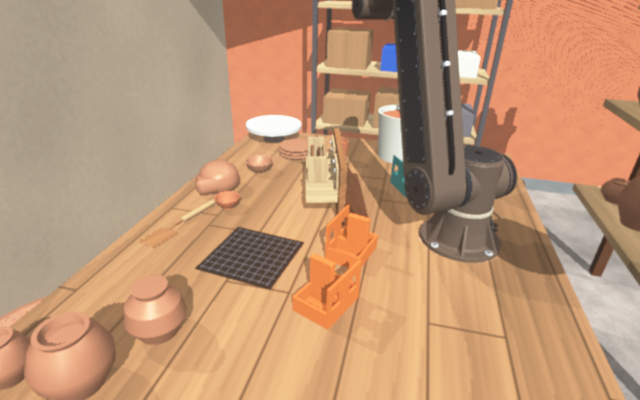

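View pics/top0.png

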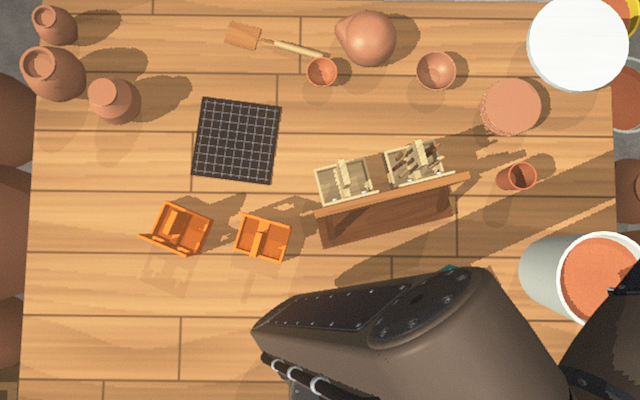

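The empty box hangs at the left end, around top pixel (343,182). The tools are in the right box (415,162). The mat is at (236,140), and the orange look-alikes are at (178,228) and (263,237). I'll zoom in next.

Run:
```python
import cv2
i=cv2.imread("pics/top0.png");cv2.imwrite("pics/topc.png",cv2.resize(i[130:255,305:480],None,fx=4.5,fy=4.5,interpolation=cv2.INTER_CUBIC))
cv2.imwrite("pics/matc.png",cv2.resize(i[85:195,180:295],None,fx=5,fy=5,interpolation=cv2.INTER_CUBIC))
```

```text
(no output)
```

View pics/topc.png

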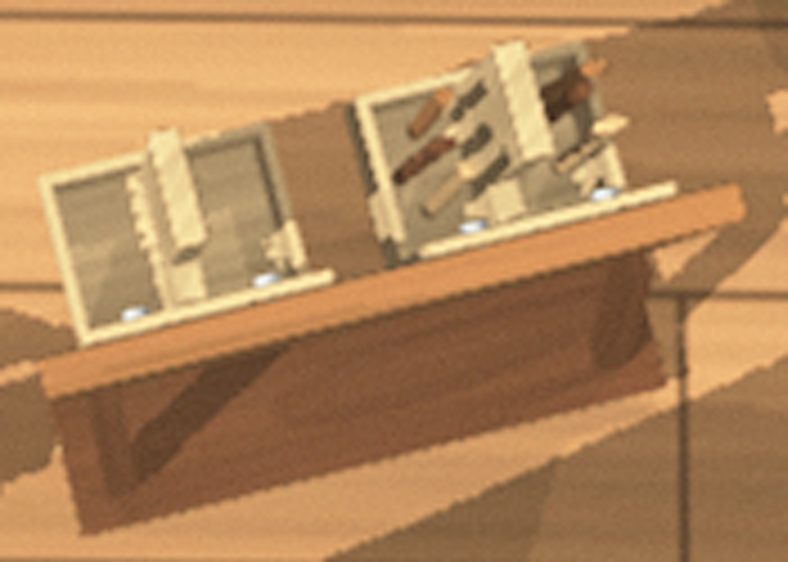

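View pics/matc.png

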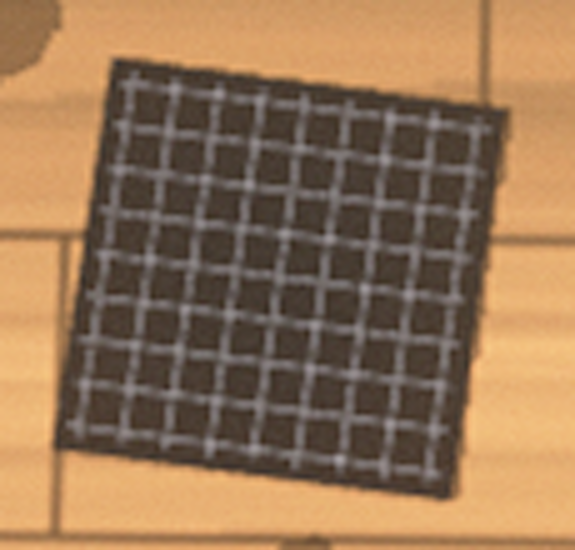

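```bash
cat > h.py <<'E'
from station import r
import numpy as np
from scipy.optimize import least_squares
def proj(c,P):
    P=np.atleast_2d(P);q=P@c["camera_from_world"][:3,:3].T+c["camera_from_world"][:3,3]
    q=q@c["intrinsics"].T;return q[:,:2]/q[:,2:]
def ray(c,uv,z):
    M=c["camera_from_world"];d=M[:3,:3].T@np.linalg.inv(c["intrinsics"])@[uv[0],uv[1],1];o=-M[:3,:3].T@M[:3,3]
    return o+d*(z-o[2])/d[2]
def world(x,L):
    L=np.array(L,float);c,s=np.cos(x[2]),np.sin(x[2])
    return np.c_[x[0]+c*L[:,0]-s*L[:,1],x[1]+s*L[:,0]+c*L[:,1],L[:,2]]
def fit(c,L,uv,x0):
    f=least_squares(lambda x:(proj(c,world(x,L))-uv).ravel(),x0);return f.x,f.fun.reshape(-1,2)
E
python3 - <<'E'
from h import *
c=r.camera("top")
np.set_printoptions(precision=3,suppress=True)
cr=lambda a,k,o:np.array(a,float)/k+np.array(o)-0.5+0.5/k
b=cr([(42,368),(738,186),(745,215),(52,397)],4.5,(305,130))
print("board",*fit(c,[(10,180,200),(10,-180,200),(-10,-180,200),(-10,180,200)],b,[400,0,.2]))
h=cr([(148,137),(180,129),(205,245),(176,257)],4.5,(305,130))
print("bar",*fit(c,[(44,8,195),(44,-8,195),(-16,-8,195),(-16,8,195)],h,[400,0,.2]))
t=cr([(40,180),(270,124),(83,343),(332,275),(330,270)],4.5,(305,130))
print("tray z112; plate z182",*fit(c,[(50,65,112),(50,-65,112),(-50,65,182),(-50,-65,182),(-44,-65,182)],t,[400,0,.2]))
m=cr([(112,58),(510,110),(452,498),(55,445)],5,(180,85))
print("mat",*fit(c,[(110,110,4),(110,-110,4),(-110,-110,4),(-110,110,4)],m,[500,200,0]))
E
```

```text
board [ 404.709 -151.468    0.267] [[-0.948 -0.909]
 [ 0.449 -1.358]
 [ 1.396  0.813]
 [-0.883  1.389]]
bar [439.924 -46.894   0.233] [[ 0.027  0.041]
 [-0.146  0.268]
 [ 0.32   0.397]
 [-0.202 -0.704]]
tray z112; plate z182 [441.914 -48.283   0.261] [[-0.674 -1.061]
 [-0.552 -1.595]
 [ 0.325  0.666]
 [ 0.522  1.603]
 [ 0.285  0.161]]
mat [566.308 239.974  -0.121] [[ 0.409 -0.533]
 [-0.213 -0.609]
 [ 0.231  0.55 ]
 [-0.425  0.56 ]]
```

```bash
cat >> h.py <<'E'
from scipy.spatial.transform import Rotation as Ro
def state():
    s=r.observe();return s,Ro.from_euler("xyz",s["orientation"]).as_matrix()
def go(targets,yaw=None):
    s,R=state();p=np.array(s["ee_pos"])
    print("t %.2f"%s["time"],"p",p.round(1),"F",np.round(s["ft_force"],1),"M",np.round(s["moment"],2),"gap %.1f"%s["finger_gap"],"j",np.round(s["joints"],2),"zaxis",R[:,2].round(3),"xaxis",R[:,0].round(4))
    for t in targets: print(t,"->",(R.T@(np.array(t)-p)).round(1))
    if yaw is not None:
        d=R.T@np.array([-np.sin(yaw),np.cos(yaw),0]); a=np.arctan2(-d[1],d[2]); print("turn",round(a,3),"or",round((a+2*np.pi)%np.pi-np.pi,3),round((a+2*np.pi)%np.pi,3))
E
python3 - <<'E'
from h import *
import cv2
np.set_printoptions(precision=1,suppress=True)
x=[441,-48,.265]
g=world(x,[(15,0,180)])[0];print(g)
go([(218,-638,300),(g[0],g[1],300),(g[0],g[1],161)],.265)
for n in("side","top"):
    c=r.camera(n);im=c["image"][:,:,::-1].copy()
    bx=[(a,b,z) for z in(70,112) for a,b in((50,65),(50,-65),(-50,-65),(-50,65))]+[(-50,65,182),(-50,-65,182)]+[(44,0,195),(-16,0,195)]
    for p in proj(c,world(x,bx)):cv2.circle(im,tuple((p*8).round().astype(int)),8,(0,0,255),-1,cv2.LINE_AA,3)
    for p in proj(c,world([404.7,-151.5,.265],[(a,b,z) for a in(10,-10) for b in(180,-180) for z in (0,200)])):cv2.circle(im,tuple((p*8).round().astype(int)),8,(255,0,0),-1,cv2.LINE_AA,3)
    u0=(290,120)if n=="side" else(305,130)
    cv2.imwrite(f"pics/ov_{n}.png",cv2.resize(im[u0[1]:u0[1]+125,u0[0]:u0[0]+175],None,fx=4.5,fy=4.5,interpolation=cv2.INTER_CUBIC))
E
```

```text
[455.5 -44.1 180. ]
t 0.15 p [ 217.8 -638.5  230.6] F [ 0.2 -0.3  0.3] M [-0. -0.  0.] gap 85.6 j [-0.9  0.4  0.  -0.  -1.2 -0.3] zaxis [-0.3  0.9  0. ] xaxis [-0.  0. -1.]
(218, -638, 300) -> [-69.4  -0.3   0.5]
(np.float64(455.47638751321995), np.float64(-44.07136097775713), 300) -> [ -68.8 -416.8  485.9]
(np.float64(455.47638751321995), np.float64(-44.07136097775713), 161) -> [  70.2 -416.8  485.8]
turn 0.064 or -3.078 0.064
```

View pics/ov_top.png

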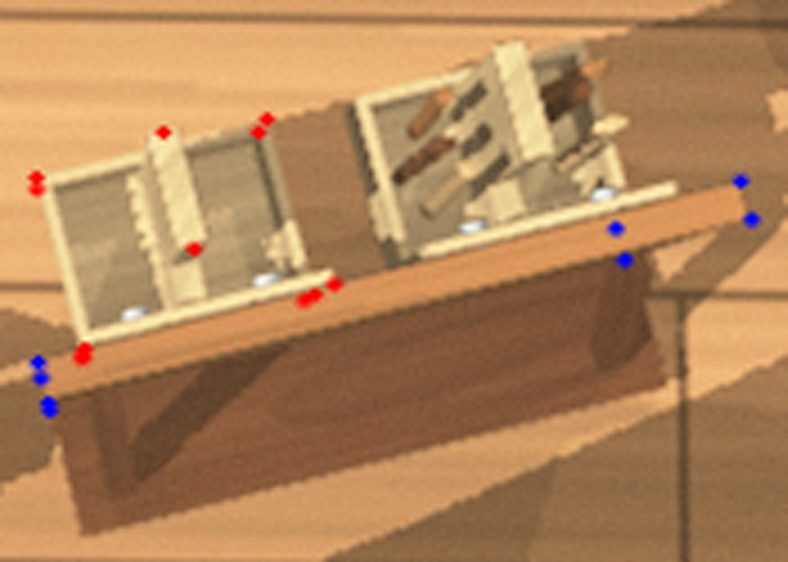

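View pics/ov_side.png

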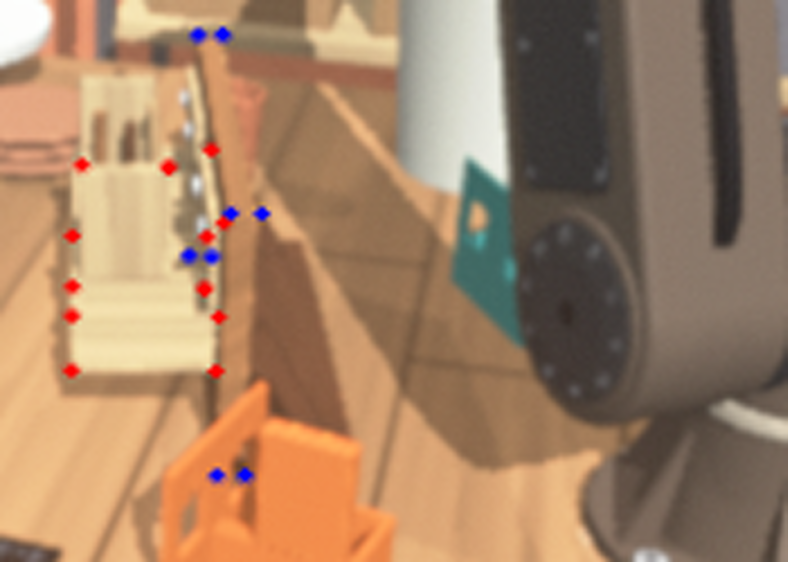

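The overlay agrees to about 2 mm. In the top view the bar centre line falls at crop (163,131)–(193,249). I'm moving above the bar now, lifting first.

servo_tool:
  commands:
    - {"tx":-35,"ty":0,"tz":0,"yaw":0,"jaw":85}
    - {"tx":-70,"ty":-15,"tz":18,"yaw":0,"jaw":85}
    - {"tx":-70,"ty":-45,"tz":52,"yaw":0.02,"jaw":85}
    - {"tx":-70,"ty":-75,"tz":88,"yaw":0.064,"jaw":85}
    - {"tx":-70,"ty":-105,"tz":123,"yaw":0.064,"jaw":85}
    - {"tx":-70,"ty":-135,"tz":158,"yaw":0.064,"jaw":85}
    - {"tx":-70,"ty":-165,"tz":193,"yaw":0.064,"jaw":85}
    - {"tx":-70,"ty":-195,"tz":228,"yaw":0.064,"jaw":85}
    - {"tx":-70,"ty":-225,"tz":263,"yaw":0.064,"jaw":85}
    - {"tx":-70,"ty":-250,"tz":292,"yaw":0.064,"jaw":85}

```text
time: 1.25
ee_pos: [360.5, -279.6, 301.3]
orientation: [-1.014, 1.57, 0.822]
ft_force: [0.7, -0.7, -0.8]
finger_gap: 85.3
```

```bash
python3 -c "
from h import *
go([(455.5,-44,300),(455.5,-44,161)],.265)"
```

```text
t 1.25 p [ 360.5 -279.6  301.3] F [ 0.7 -0.7 -0.8] M [-0.09 -0.15 -0.04] gap 85.3 j [-0.23 -0.05 -0.33 -0.   -1.3  -1.08] zaxis [-0.262  0.965  0.   ] xaxis [ 6.e-04  6.e-04 -1.e+00]
(455.5, -44, 300) -> [   1.6 -153.4  202.5]
(455.5, -44, 161) -> [ 140.6 -153.3  202.4]
turn 0.0 or -3.141 0.0
```

servo_tool:
  commands:
    - {"tx":2,"ty":-30,"tz":40,"yaw":0,"jaw":85}
    - {"tx":2,"ty":-60,"tz":80,"yaw":0,"jaw":85}
    - {"tx":2,"ty":-90,"tz":120,"yaw":0,"jaw":85}
    - {"tx":2,"ty":-120,"tz":158,"yaw":0,"jaw":85}
    - {"tx":2,"ty":-142,"tz":187,"yaw":0,"jaw":85}
    - {"tx":2,"ty":-153,"tz":202,"yaw":0,"jaw":85}
    - {"tx":10,"ty":-153,"tz":202,"yaw":0,"jaw":85}
    - {"tx":30,"ty":-153,"tz":202,"yaw":0,"jaw":85}
    - {"tx":50,"ty":-153,"tz":202,"yaw":0,"jaw":85}
    - {"tx":60,"ty":-153,"tz":202,"yaw":0,"jaw":85}

```text
time: 2.25
ee_pos: [454.0, -45.1, 239.8]
orientation: [1.056, 1.569, 2.892]
ft_force: [1.0, 0.3, -0.3]
finger_gap: 85.0
```

Run:
```python
from h import *
import cv2
go([(455.5,-44,161)],.265)
ims=[]
for n in("side","top"):
    im=r.camera(n)["image"][:,:,::-1];u0=(270,80)if n=="side" else(270,100)
    ims.append(cv2.resize(im[u0[1]:u0[1]+150,u0[0]:u0[0]+200],None,fx=3.9,fy=3.9)[:, :395*2])
cv2.imwrite("pics/a.png",cv2.resize(np.vstack(ims),None,fx=.5,fy=.5) if 0 else ims[0]);cv2.imwrite("pics/b.png",ims[1])
```

```text
t 2.25 p [454.  -45.1 239.8] F [ 1.   0.3 -0.3] M [-0.01  0.07 -0.04] gap 85.0 j [ 0.33 -0.02 -0.43 -0.   -1.16 -1.64] zaxis [-0.262  0.965  0.001] xaxis [-1.7e-03  4.0e-04 -1.0e+00]
(455.5, -44, 161) -> [78.8 -1.8  0.6]
turn -0.0 or -0.0 3.141
```

View pics/a.png

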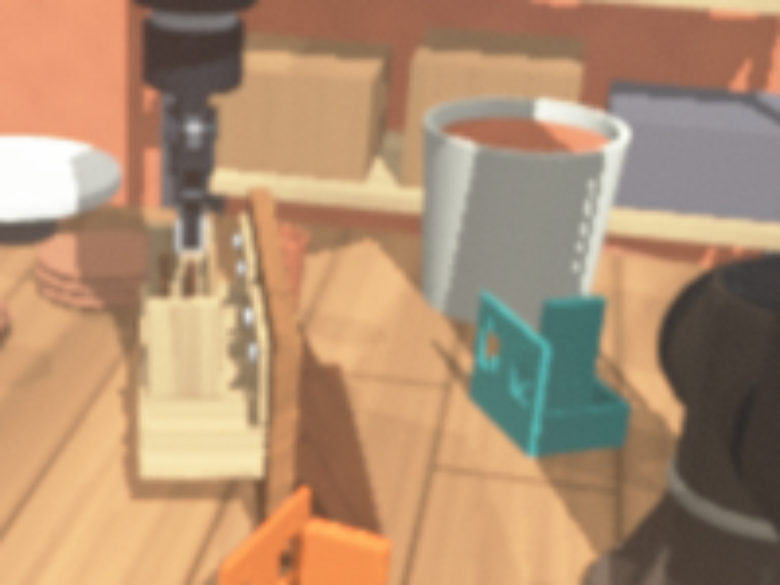

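View pics/b.png

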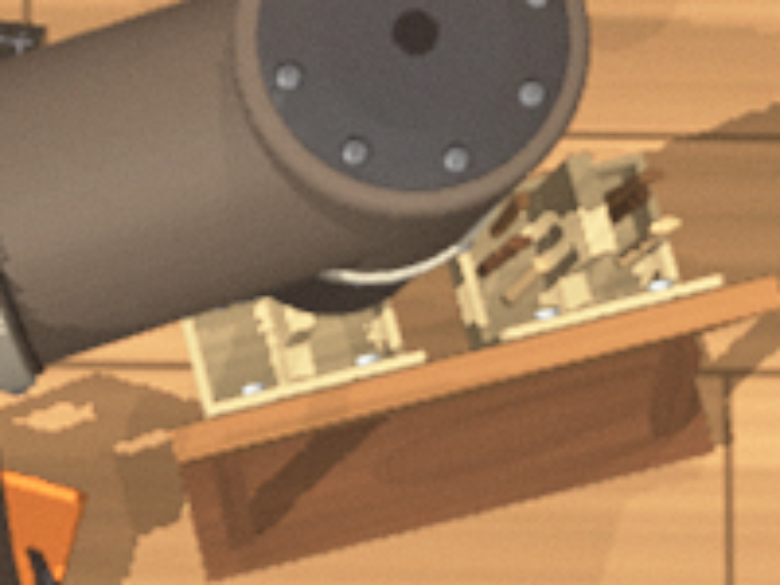

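The side view has the fingers (crop ~(190,240)) centred above the bar's depth. Descending and closing.

servo_tool:
  commands:
    - {"tx":15,"ty":-2,"tz":1,"yaw":0,"jaw":85}
    - {"tx":35,"ty":-2,"tz":1,"yaw":0,"jaw":85}
    - {"tx":55,"ty":-2,"tz":1,"yaw":0,"jaw":85}
    - {"tx":70,"ty":-2,"tz":1,"yaw":0,"jaw":85}
    - {"tx":77,"ty":-2,"tz":1,"yaw":0,"jaw":85}
    - {"tx":79,"ty":-2,"tz":1,"yaw":0,"jaw":85}
    - {"tx":79,"ty":-2,"tz":1,"yaw":0,"jaw":60}
    - {"tx":79,"ty":-2,"tz":1,"yaw":0,"jaw":40}
    - {"tx":79,"ty":-2,"tz":1,"yaw":0,"jaw":32}
    - {"tx":79,"ty":-2,"tz":1,"yaw":0,"jaw":26}

```text
time: 3.35
ee_pos: [456.0, -43.6, 161.8]
orientation: [1.05, 1.57, 2.885]
ft_force: [-0.0, 0.4, 0.2]
finger_gap: 27.8
```

servo_tool:
  commands:
    - {"tx":0,"ty":0,"tz":0,"yaw":0,"jaw":24}
    - {"tx":0,"ty":0,"tz":0,"yaw":0,"jaw":22}
    - {"tx":0,"ty":0,"tz":0,"yaw":0,"jaw":20}
    - {"tx":0,"ty":0,"tz":0,"yaw":0,"jaw":18}
    - {"tx":0,"ty":0,"tz":0,"yaw":0,"jaw":16}
    - {"tx":0,"ty":0,"tz":0,"yaw":0,"jaw":14}
    - {"tx":0,"ty":0,"tz":0,"yaw":0,"jaw":10}
    - {"tx":0,"ty":0,"tz":0,"yaw":0,"jaw":6}
    - {"tx":0,"ty":0,"tz":0,"yaw":0,"jaw":4}
    - {"tx":0,"ty":0,"tz":0,"yaw":0,"jaw":4}

```text
time: 4.35
ee_pos: [456.3, -43.6, 162.0]
orientation: [0.925, 1.57, 2.761]
ft_force: [2.4, -1.6, 1.9]
finger_gap: 15.0
```

```bash
python3 -c "
from h import *
go([(455.5,-44,161)],.265)"
```

```text
t 4.35 p [456.3 -43.6 162. ] F [ 2.4 -1.6  1.9] M [-0.87 -0.96  0.08] gap 15.0 j [ 0.34  0.06 -0.55 -0.   -0.97 -1.64] zaxis [-0.262  0.965  0.   ] xaxis [-5.e-04  2.e-04 -1.e+00]
(455.5, -44, 161) -> [ 1.   0.9 -0.2]
turn -0.0 or -0.0 3.141
```

servo_tool:
  commands:
    - {"tx":-2,"ty":0,"tz":0,"yaw":0,"jaw":4}
    - {"tx":-6,"ty":0,"tz":0,"yaw":0,"jaw":4}
    - {"tx":-10,"ty":0,"tz":0,"yaw":0,"jaw":4}
    - {"tx":-14,"ty":0,"tz":0,"yaw":0,"jaw":4}
    - {"tx":-19,"ty":0,"tz":0,"yaw":0,"jaw":4}
    - {"tx":-24,"ty":0,"tz":0,"yaw":0,"jaw":4}
    - {"tx":-28,"ty":0,"tz":0,"yaw":0,"jaw":4}
    - {"tx":-31,"ty":0,"tz":0,"yaw":0,"jaw":4}
    - {"tx":-31,"ty":0,"tz":0,"yaw":0,"jaw":4}
    - {"tx":-31,"ty":0,"tz":0,"yaw":0,"jaw":4}

```text
time: 5.35
ee_pos: [456.2, -43.6, 192.9]
orientation: [0.855, 1.57, 2.69]
ft_force: [0.1, 0.2, -4.1]
finger_gap: 15.0
```

Run:
```python
from h import *
import cv2
go([],.265)
for n in("side","top"):
    im=r.camera(n)["image"][:,:,::-1];u0=(270,80)if n=="side" else(270,100)
    cv2.imwrite(f"pics/c_{n}.png",cv2.resize(im[u0[1]:u0[1]+150,u0[0]:u0[0]+200],None,fx=3.9,fy=3.9))
```

```text
t 5.35 p [456.2 -43.6 192.9] F [ 0.1  0.2 -4.1] M [-0.02 -0.02  0.01] gap 15.0 j [ 0.34  0.03 -0.5  -0.   -1.04 -1.64] zaxis [-0.262  0.965  0.   ] xaxis [-6.e-04  3.e-04 -1.e+00]
turn -0.0 or -0.0 3.141
```

View pics/c_side.png

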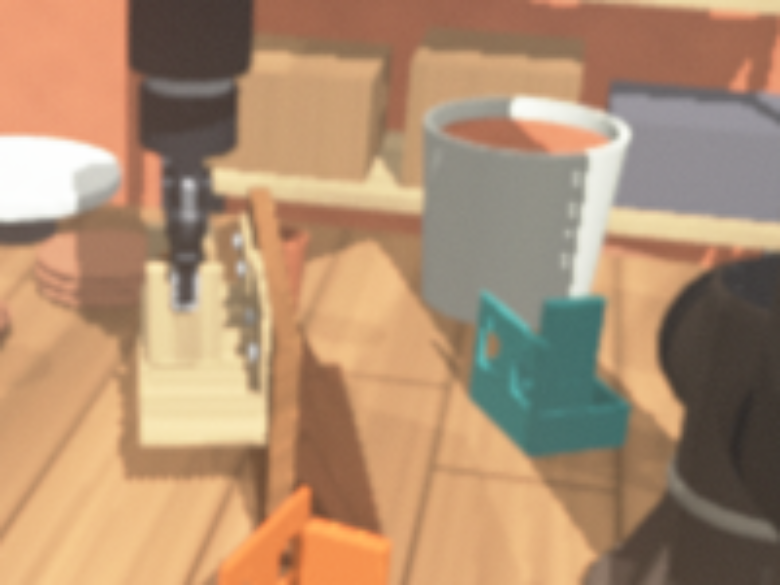

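The box is up about 31 mm: its bottom edge moved from crop row 478 to 445. It hangs freely with 4.1 N at the wrist. Drawing it straight off.

servo_tool:
  commands:
    - {"tx":0,"ty":-2,"tz":0,"yaw":0,"jaw":4}
    - {"tx":0,"ty":-5,"tz":0,"yaw":0,"jaw":4}
    - {"tx":0,"ty":-9,"tz":0,"yaw":0,"jaw":4}
    - {"tx":0,"ty":-13,"tz":0,"yaw":0,"jaw":4}
    - {"tx":0,"ty":-17,"tz":0,"yaw":0,"jaw":4}
    - {"tx":0,"ty":-22,"tz":0,"yaw":0,"jaw":4}
    - {"tx":0,"ty":-27,"tz":0,"yaw":0,"jaw":4}
    - {"tx":0,"ty":-32,"tz":0,"yaw":0,"jaw":4}
    - {"tx":0,"ty":-37,"tz":0,"yaw":0,"jaw":4}
    - {"tx":0,"ty":-40,"tz":0,"yaw":0,"jaw":4}

```text
time: 6.45
ee_pos: [495.3, -33.0, 192.6]
orientation: [1.227, 1.57, 3.063]
ft_force: [-0.0, 0.5, -3.0]
finger_gap: 15.3
```

Run:
```python
from h import *
import cv2
# box origin vs grasp: grasp at box x=15 -> target TCP over mat, with box yaw psi
for psi in(.265,-.121):
    g=world([566.3,240,psi],[(15,0,0)])[0]; print(psi,g); go([(g[0],g[1],193),(g[0],g[1],96)],psi)
for n in("side","top"):
    im=r.camera(n)["image"][:,:,::-1];u0=(270,80)if n=="side" else(270,100)
    cv2.imwrite(f"pics/d_{n}.png",cv2.resize(im[u0[1]:u0[1]+150,u0[0]:u0[0]+200],None,fx=3.9,fy=3.9))
```

```text
0.265 [580.77638751 243.92863902   0.        ]
t 6.45 p [495.3 -33.  192.6] F [-0.   0.5 -3. ] M [ 0.05 -0.05 -0.01] gap 15.3 j [ 0.33  0.09 -0.43 -0.   -1.05 -1.64] zaxis [-0.262  0.965  0.   ] xaxis [-1.e-03  1.e-04 -1.e+00]
(np.float64(580.7763875132199), np.float64(243.92863902224286), 193) -> [  -0.4 -155.   244.9]
(np.float64(580.7763875132199), np.float64(243.92863902224286), 96) -> [  96.6 -155.1  244.9]
turn -0.0 or -0.0 3.141
-0.121 [581.19032641 238.18942566   0.        ]
t 6.45 p [495.3 -33.  192.6] F [-0.   0.5 -3. ] M [ 0.05 -0.05 -0.01] gap 15.3 j [ 0.33  0.09 -0.43 -0.   -1.05 -1.64] zaxis [-0.262  0.965  0.   ] xaxis [-1.e-03  1.e-04 -1.e+00]
(np.float64(581.1903264089337), np.float64(238.1894256614519), 193) -> [  -0.4 -153.9  239.3]
(np.float64(581.1903264089337), np.float64(238.1894256614519), 96) -> [  96.6 -154.   239.3]
turn 0.386 or -2.756 0.386
```

View pics/d_side.png

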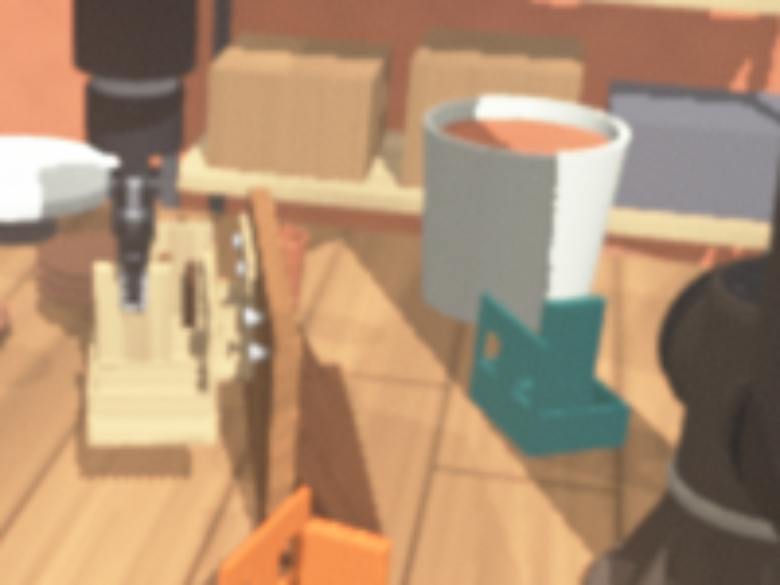

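View pics/d_top.png

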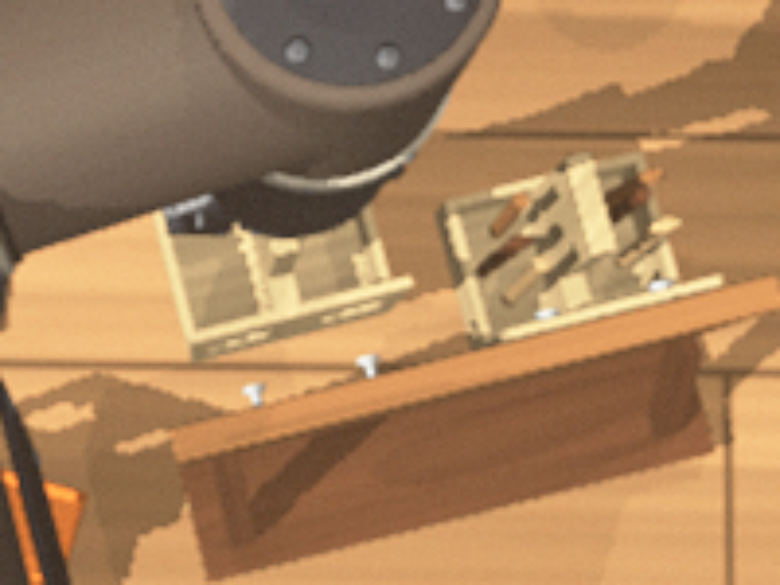

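The box is clear of both studs, at top crop (255,390) and (368,365), and the tool box has not moved. Carrying the box over to the mat.

servo_tool:
  commands:
    - {"tx":0,"ty":-10,"tz":12,"yaw":0,"jaw":4}
    - {"tx":0,"ty":-29,"tz":38,"yaw":0,"jaw":4}
    - {"tx":0,"ty":-50,"tz":68,"yaw":0.02,"jaw":4}
    - {"tx":0,"ty":-70,"tz":98,"yaw":0.07,"jaw":4}
    - {"tx":0,"ty":-90,"tz":128,"yaw":0.14,"jaw":4}
    - {"tx":0,"ty":-110,"tz":158,"yaw":0.21,"jaw":4}
    - {"tx":0,"ty":-128,"tz":188,"yaw":0.28,"jaw":4}
    - {"tx":0,"ty":-142,"tz":214,"yaw":0.34,"jaw":4}
    - {"tx":0,"ty":-150,"tz":231,"yaw":0.375,"jaw":4}
    - {"tx":0,"ty":-154,"tz":239,"yaw":0.386,"jaw":4}

```text
time: 7.55
ee_pos: [581.3, 240.2, 191.9]
orientation: [1.823, 1.569, -3.01]
ft_force: [-1.1, 0.4, -3.2]
finger_gap: 15.2
```

Run:
```python
from h import *
import cv2
go([(581.2,238.2,103),(581.2,238.2,96)],-.121)
```

```text
t 7.55 p [581.3 240.2 191.9] F [-1.1  0.4 -3.2] M [-0.01 -0.04 -0.05] gap 15.2 j [ 0.7   0.31 -0.15 -0.   -1.11 -2.39] zaxis [ 0.12   0.993 -0.   ] xaxis [-1.4e-03 -2.0e-04 -1.0e+00]
(581.2, 238.2, 103) -> [88.9 -0.3 -1.9]
(581.2, 238.2, 96) -> [95.9 -0.3 -1.9]
turn 0.0 or -3.141 0.0
```

servo_tool:
  commands:
    - {"tx":8,"ty":0,"tz":-1,"yaw":0,"jaw":4}
    - {"tx":22,"ty":0,"tz":-2,"yaw":0,"jaw":4}
    - {"tx":36,"ty":0,"tz":-2,"yaw":0,"jaw":4}
    - {"tx":50,"ty":0,"tz":-2,"yaw":0,"jaw":4}
    - {"tx":62,"ty":0,"tz":-2,"yaw":0,"jaw":4}
    - {"tx":72,"ty":0,"tz":-2,"yaw":0,"jaw":4}
    - {"tx":80,"ty":0,"tz":-2,"yaw":0,"jaw":4}
    - {"tx":85,"ty":0,"tz":-2,"yaw":0,"jaw":4}
    - {"tx":86,"ty":0,"tz":-2,"yaw":0,"jaw":4}
    - {"tx":86,"ty":0,"tz":-2,"yaw":0,"jaw":4}

```text
time: 8.55
ee_pos: [581.1, 238.3, 106.1]
orientation: [1.753, 1.57, -3.08]
ft_force: [-0.1, 0.1, -3.4]
finger_gap: 15.0
```

Run:
```python
from h import *
import cv2
go([(581.2,238.2,96)],-.121)
x=[566.3,240,-.121]
for n,u0 in(("side",(180,130)),("top",(170,60))):
    c=r.camera(n);im=c["image"][:,:,::-1].copy()
    for p in proj(c,world(x,[(a,b,4) for a in(-110,110) for b in(-110,110)])):cv2.circle(im,tuple((p*8).round().astype(int)),8,(255,0,0),-1,cv2.LINE_AA,3)
    for p in proj(c,world(x,[(a,b,13) for a in(-50,50) for b in(-65,65)]+[(-50,-65,125),(-50,65,125)])):cv2.circle(im,tuple((p*8).round().astype(int)),8,(0,0,255),-1,cv2.LINE_AA,3)
    cv2.imwrite(f"pics/e_{n}.png",cv2.resize(im[u0[1]:u0[1]+150,u0[0]:u0[0]+180],None,fx=3.9,fy=3.9))
```

```text
t 8.55 p [581.1 238.3 106.1] F [-0.1  0.1 -3.4] M [-0.01 -0.07  0.  ] gap 15.0 j [ 0.7   0.39 -0.25 -0.   -0.93 -2.39] zaxis [ 0.12   0.993 -0.   ] xaxis [-1.1e-03 -1.0e-04 -1.0e+00]
(581.2, 238.2, 96) -> [10.1 -0.1 -0.1]
turn 0.001 or -3.141 0.001
```

View pics/e_side.png

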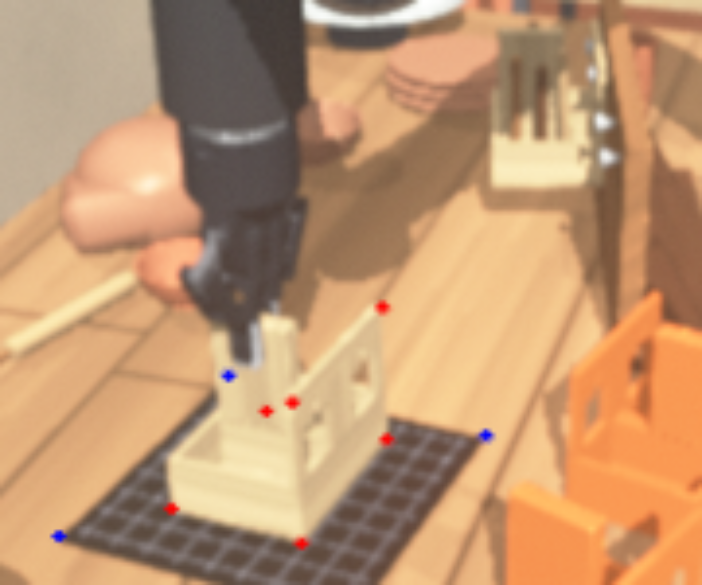

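View pics/e_top.png

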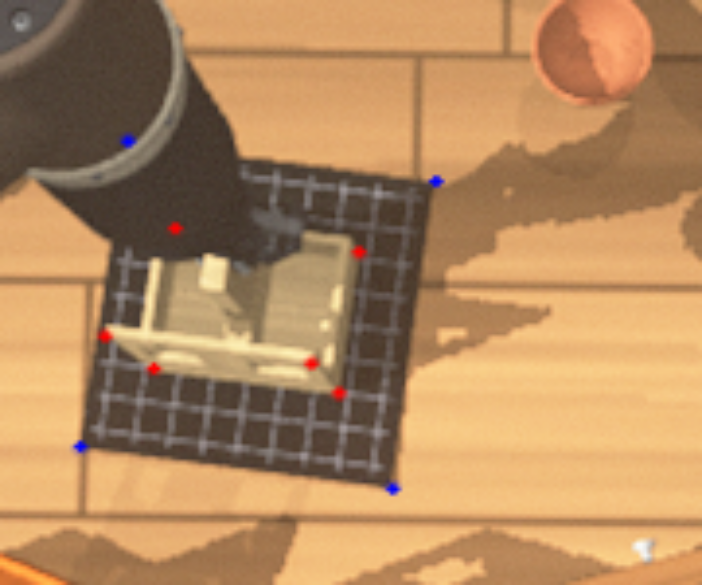

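The predicted corners (red) line up with the box in both views, within about 2 mm: plate top at side crop (382,307), lower corner at (301,543). The box is centred and upright, about 10 mm up. I'm lowering it slowly.

servo_tool:
  commands:
    - {"tx":1.5,"ty":0,"tz":0,"yaw":0,"jaw":4}
    - {"tx":3,"ty":0,"tz":0,"yaw":0,"jaw":4}
    - {"tx":4.5,"ty":0,"tz":0,"yaw":0,"jaw":4}
    - {"tx":6,"ty":0,"tz":0,"yaw":0,"jaw":4}
    - {"tx":7,"ty":0,"tz":0,"yaw":0,"jaw":4}
    - {"tx":7.5,"ty":0,"tz":0,"yaw":0,"jaw":4}
    - {"tx":8,"ty":0,"tz":0,"yaw":0,"jaw":4}
    - {"tx":8.5,"ty":0,"tz":0,"yaw":0,"jaw":4}
    - {"tx":9,"ty":0,"tz":0,"yaw":0,"jaw":4}
    - {"tx":9,"ty":0,"tz":0,"yaw":0,"jaw":4}

```text
time: 9.65
ee_pos: [581.3, 238.4, 98.2]
orientation: [0.42, 1.57, 1.87]
ft_force: [-2.7, -1.3, 3.3]
finger_gap: 15.2
```

servo_tool:
  commands:
    - {"tx":0.1,"ty":0,"tz":0,"yaw":0,"jaw":4}
    - {"tx":0.2,"ty":0,"tz":0,"yaw":0,"jaw":4}
    - {"tx":0.3,"ty":0,"tz":0,"yaw":0,"jaw":4}
    - {"tx":0.4,"ty":0,"tz":0,"yaw":0,"jaw":4}
    - {"tx":0.5,"ty":0,"tz":0,"yaw":0,"jaw":4}
    - {"tx":0.6,"ty":0,"tz":0,"yaw":0,"jaw":4}
    - {"tx":0.7,"ty":0,"tz":0,"yaw":0,"jaw":4}
    - {"tx":0.8,"ty":0,"tz":0,"yaw":0,"jaw":4}
    - {"tx":0.8,"ty":0,"tz":0,"yaw":0,"jaw":4}
    - {"tx":0.8,"ty":0,"tz":0,"yaw":0,"jaw":4}

```text
time: 10.65
ee_pos: [581.4, 238.4, 98.2]
orientation: [-0.357, 1.57, 1.094]
ft_force: [-4.8, -1.8, 8.2]
finger_gap: 15.2
```

Contact is made: the height stopped at 98.2 and the vertical force went from −3.4 N to +8 N. Releasing.

servo_tool:
  commands:
    - {"tx":-0.3,"ty":0,"tz":0,"yaw":0,"jaw":8}
    - {"tx":-0.3,"ty":0,"tz":0,"yaw":0,"jaw":14}
    - {"tx":-0.3,"ty":0,"tz":0,"yaw":0,"jaw":18}
    - {"tx":-0.3,"ty":0,"tz":0,"yaw":0,"jaw":24}
    - {"tx":-0.3,"ty":0,"tz":0,"yaw":0,"jaw":32}
    - {"tx":-0.3,"ty":0,"tz":0,"yaw":0,"jaw":40}
    - {"tx":-0.3,"ty":0,"tz":0,"yaw":0,"jaw":50}
    - {"tx":-0.3,"ty":0,"tz":0,"yaw":0,"jaw":60}
    - {"tx":-0.3,"ty":0,"tz":0,"yaw":0,"jaw":60}
    - {"tx":-0.3,"ty":0,"tz":0,"yaw":0,"jaw":60}

```text
time: 11.65
ee_pos: [581.4, 238.4, 98.5]
orientation: [-0.426, 1.57, 1.025]
ft_force: [0.4, -0.2, 0.6]
finger_gap: 60.3
```

servo_tool:
  commands:
    - {"tx":-5,"ty":0,"tz":0,"yaw":0,"jaw":60}
    - {"tx":-15,"ty":0,"tz":0,"yaw":0,"jaw":60}
    - {"tx":-30,"ty":0,"tz":0,"yaw":0,"jaw":60}
    - {"tx":-50,"ty":0,"tz":0,"yaw":0,"jaw":60}
    - {"tx":-75,"ty":0,"tz":0,"yaw":0,"jaw":60}
    - {"tx":-100,"ty":0,"tz":0,"yaw":0,"jaw":60}
    - {"tx":-125,"ty":0,"tz":0,"yaw":0,"jaw":60}
    - {"tx":-145,"ty":0,"tz":0,"yaw":0,"jaw":60}
    - {"tx":-155,"ty":0,"tz":0,"yaw":0,"jaw":60}
    - {"tx":-160,"ty":0,"tz":0,"yaw":0,"jaw":60}

```text
time: 12.65
ee_pos: [581.6, 238.5, 260.0]
orientation: [-0.687, 1.568, 0.764]
ft_force: [-0.7, 0.0, -0.2]
finger_gap: 60.3
```

Run:
```python
from h import *
import cv2
go([],-.121)
x=[566.3,240,-.121]
for n,u0 in(("side",(180,130)),("top",(170,60))):
    c=r.camera(n);im=c["image"][:,:,::-1].copy();cv2.imwrite(f"pics/full_{n}.png",im)
    for p in proj(c,world(x,[(a,b,4) for a in(-50,50) for b in(-65,65)]+[(-50,-65,116),(-50,65,116)])):cv2.circle(im,tuple((p*8).round().astype(int)),8,(0,0,255),-1,cv2.LINE_AA,3)
    cv2.imwrite(f"pics/f_{n}.png",cv2.resize(im[u0[1]:u0[1]+150,u0[0]:u0[0]+180],None,fx=3.9,fy=3.9))
```

```text
t 12.65 p [581.6 238.5 260. ] F [-0.7  0.  -0.2] M [ 0.03  0.01 -0.02] gap 60.3 j [ 0.7   0.27 -0.06 -0.   -1.25 -2.39] zaxis [0.12  0.993 0.002] xaxis [ 0.0019  0.0018 -1.    ]
turn 0.001 or -3.141 0.001
```

View pics/f_side.png

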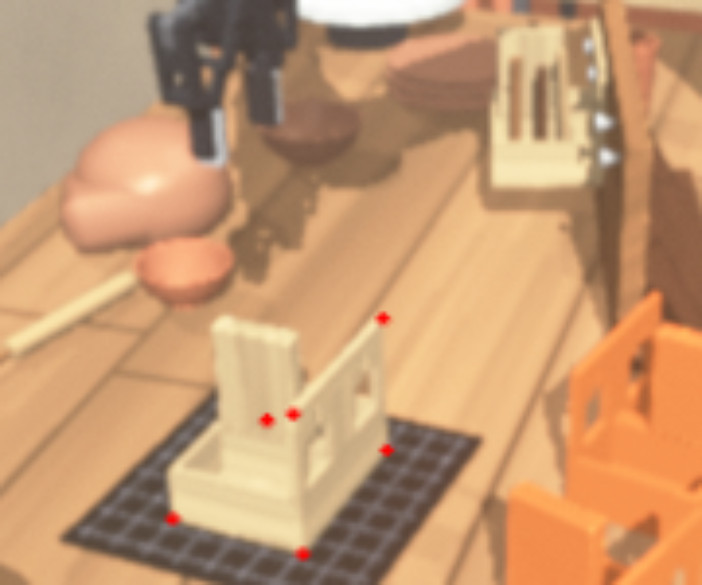

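View pics/full_top.png

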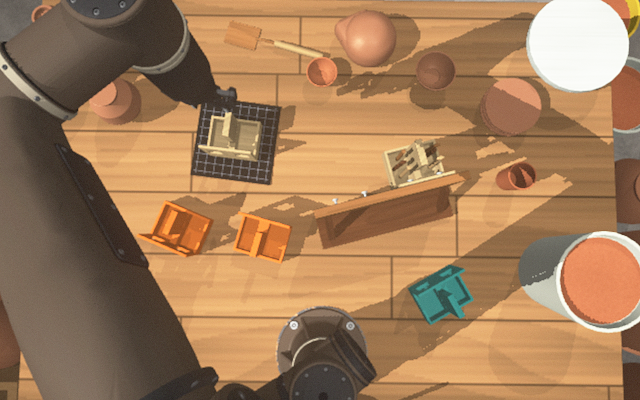

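The box stands upright in the middle of the mat (side crop base corner ~(303,550)). The tool box still hangs at top (415,162), and the gripper is well clear at z = 260. Handing in.

```bash
python3 -c "
from station import r
print(r.job_done())"
```

```text
the job is handed in; nothing more can be done
None
```

The empty box is off the board and standing upright in the middle of the mat, and I handed the job in at about 13 s. I lifted it 31 mm, drew it 40 mm straight off the studs, turned it square to the mat and set it down with about 11 N of contact push.

- **Last checks:** Both camera views show the box upright, within about 2–3 mm of where I predicted, with the gripper clear above it at a finger-tip height of 260 mm. The wrist force was back near zero. The tool box still hangs where it was, and the look-alikes were not touched.
- **Small disagreement:** The box met the mat about 2 mm higher than I calculated (finger tips at 98.2 mm instead of 96 mm). That is within the accuracy of the camera measurement and hanging height, and the box did not visibly move when released.

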